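# Load the driver board into the printer's electronics bay

## Robot

A 6-joint arm with a two-finger parallel gripper is mounted at the origin on the work surface. World frame = base frame: x ahead of the robot, y to its left, z up, the work surface at z = 0. Lengths are in m, angles in rad, forces in N, time in s.
With the tool pointing down it reaches from about 0.225 to 0.875 m from the base axis. Payload 3.4 kg.
Tool frame: the origin (TCP) lies between the finger pads; the fingertips stand 17 mm ahead of it and the grasp point (between the pads) lies 2 mm behind it; z points along the fingers, y is the line along which they close (so a half turn about z gives the same grasp; the last joint's range is limited). The gripper opens to 85 mm and grips with 20 to 120 N. Pads are 22 mm wide; open, the fingers measure 114 mm over their backs; the gripper's body (76 mm by 85 mm) begins 54 mm behind the grasp point. The pads swing forward as they close: fully open they stand 13 mm farther back than shut.
Start: joints at [-1.316, 0.276, 1.505, -0, 1.361, -0.121], TCP at [0.211, -0.535, 0.248] pointing down, gripper open.
Joint ranges: [-2.89, 2.89], [-0.75, 2.08], [0.22, 2.7], [-1.18, 4.32], [0.11, 2.71], [-2.7, 2.7]. Speed limits (rad/s): [2.57, 2.57, 3.14, 3.14, 3.14, 3.14].

## Interface

Orientations are given as a unit quaternion [x, y, z, w].
In Python, from rig import bot, hand, read_camera, ticket gives the robot as it stands. Calls block until the motion is done:
- bot.move_ptp(position, orientation): joint-space move of the TCP to a pose.
- bot.move_linear(position, rate=0.15, orientation=None, stop_force=None): straight line of the TCP; orientation=None keeps the orientation; rate is the mean speed in m/s. With stop_force (N) it stops when the force on the tool has changed by that much, and returns True; else False.
- bot.set_joints(angles): joint-space move.
- hand.command_gripper(opening, newtons=None): finger opening in m; newtons is the grip in N (None keeps the last); returns when the fingers have stopped.
- bot.pause(seconds).
- bot.inverse_kinematics(position, orientation): joint angles nearest the present ones, or None.
- bot.observe(): the state.
- read_camera(name): name is "side" or "top" or "wrist"; returns a dict with "color" (400x640x3 uint8, red, green, blue), "fx", "fy", "cx", "cy" (pixels), "dist" ([k1, k2, p1, p2, k3] as OpenCV has them; the pictures are not rectified), "position" and "orientation" of the camera in the world; the wrist camera has in their place "mount" (4x4, takes a point from camera to tool coordinates, whose origin is the TCP and whose axes are the flange's). Camera axes: x right, y up, looking along -z (the intrinsics and any distortion apply to the point x, -y, -z); pixel columns grow to the right and rows downward; lengths in m; the calibration is good to about 2 mm. A picture is of the moment at which its call begins: read the wrist's pose just before it. There is no depth.
A pose or a line that the arm cannot do raises bot.Unreachable and nothing moves.
- ticket.hand_in(): hands the job in; it is judged then, once.
The state is a dict: "t": time; "joint_positions": joint angles; "joint_velocities": joint speeds; "joint_efforts": joint torques, N m; "eef_pos": TCP position; "orientation": TCP orientation; "wrist_force": force on the tool from outside, world axes, zero at the start; "wrist_torque": the same for the moment, N m; "gripper_width": finger opening in m; "finger_force": force on a finger pad.
Only numpy, scipy, OpenCV 4.12 (cv2) and the standard library are available. Lean on these libraries where they do the work, as an engineer would, in place of code of your own. Each camera call takes 0.05 s, during which the arm holds its last target. There are 200 camera calls.

## Task

Take the driver board with the tall finned heat sink and slide it, gold contact edge first, along the two card guides of the printer's electronics bay until it meets the connector. Then swing both ejector levers fully shut behind it so that the board is seated home, and leave it there.

Things in the scene. Friction and masses are not known exactly. Their poses are not given: they have to be found in the camera images.
- board_grip (a point): Grip point on driver board: green card 110 x 90 x 4 mm, 0.2 kg, with finned aluminium heat sink 40 (x) x 30 (y) x 50 mm tall; grip its 30 mm width. Point on the sink's centre line, 38 mm above the card's underside, 16 below the sink's top. x to the gold contact edge (65 mm ahead; tail 45 behind), z up. A spare card of that outline with only low parts lies across the bay.
- bay: Fixed tray, origin on bench midway between lever pivots; x = insertion, z up. Card lies on 2 ledges 12 mm up, |y| 32-52, x -105..120 mm, open above to x 13; then flared mouth |y| 57 to walls |y| 49.5 at x 37, lips 22-25 mm up, |y| over 40. Connector face at x 103 yields 12 mm at 8 N and stays. Grip point on ledges: z 50; set down at x -55; meets connector at x 38; seated x 50, y 0 mm.
- lever_left (a joint): Left ejector lever: black arm 8 mm thick, upright pivot at bay x 0, y +66 mm. 0 rad = shut, arm along bay -y; grows opening outwards; 1.57 = along bay -x, to the robot. Starts 1.4-1.9. Upright post 44 mm from pivot, 12 mm thick, top 52 mm above bench: push it. Friction about 1 N there; stays where left. In its last 0.5 rad it drives the card's tail home, about 5 N.
- lever_right (a joint): Right ejector lever, mirror image of the left: pivot at bay x 0, y -66 mm. 0 rad = shut, arm along bay +y; grows opening outwards; 1.57 = along bay -x. Starts 1.4-1.9. Same post 44 mm from the pivot, 12 mm thick, top 52 mm above the bench, same friction.

How it is judged:
By the outcome, as a careful person would: the job done as asked, in the order asked, and still so for the second after the job is handed in, with the robot touching nothing.
It also fails if it takes over 61 s, if anything falls off the work surface, if the arm or the gripper's body presses on something with over 40 N, if the wrist force passes 120 N, or if a joint passes its speed limit or range.

## Working session

There is one attempt and no reset: what is moved stays moved. The work goes in short steps, each a Python script; the robot and the scene stay as the last script left them, time stands still between calls to the robot, and variables do not carry over. Pictures are saved under pics/ and viewed, at most 11 in all, crops included, and the job is handed in when it is done.

```bash
mkdir -p pics; ls; python3 - <<'E'
from rig import bot, hand, read_camera
import cv2,numpy as np
for n in ("top","side"):
    c=read_camera(n); cv2.imwrite(f"pics/{n}0.png",c["color"][:,:,::-1])
    print(n,{k:np.round(v,4).tolist() for k,v in c.items() if k!="color"})
s=bot.observe();print(s["t"],s["eef_pos"],s["orientation"],s["gripper_width"])
E
```

```text
pics
top {'fx': 442.447, 'fy': 442.447, 'cx': 322.9053, 'cy': 195.9575, 'dist': [-0.0479, 0.0, 0.0, 0.0, 0.0], 'position': [0.3964, 0.0135, 0.9498], 'orientation': [-0.0601, 0.0416, 0.7115, -0.6989]}
side {'fx': 371.392, 'fy': 371.392, 'cx': 320.7532, 'cy': 200.8104, 'dist': [0.03, 0.0, 0.0, 0.0, 0.0], 'position': [0.4332, 0.7126, 0.5789], 'orientation': [-0.0239, 0.4497, 0.8912, -0.0536]}
0.1 [ 0.21091793 -0.53443718  0.24752902] [ 9.82397106e-01  1.86802637e-01 -5.49121013e-05 -8.35738077e-04] 0.0856858138737134
```

View pics/top0.png

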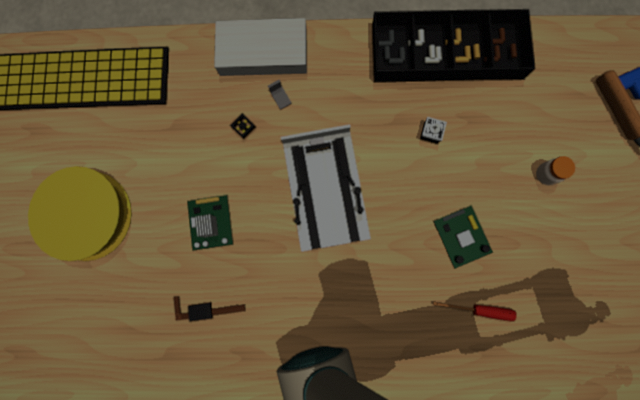

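View pics/side0.png

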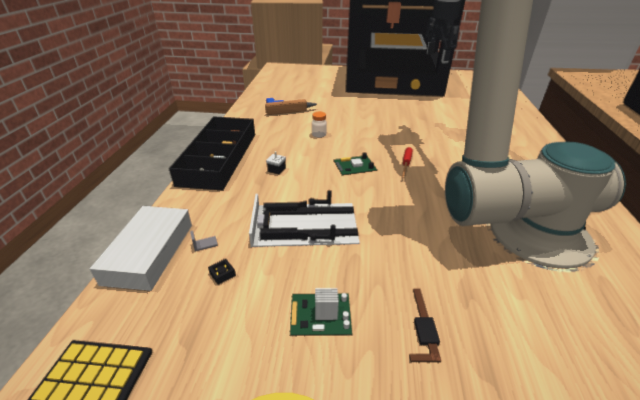

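The top view shows the target board at about (210,222), with the sink at (204,225) and the gold edge at (207,200) facing up. The spare card is at (463,237). The bay is centred at about (326,190), with its connector up at (318,147) and its posts at (297,205) and (358,195). I'll cast rough rays, then look closer with the wrist camera.

```bash
cat > h.py <<'E'
from rig import bot, hand, read_camera, ticket
import cv2, numpy as np
from scipy.spatial.transform import Rotation as R
def campose(c, st=None):
    if "mount" in c:
        T=np.eye(4); T[:3,:3]=R.from_quat(st["orientation"]).as_matrix(); T[:3,3]=st["eef_pos"]
        T=T@np.array(c["mount"]); return T[:3,:3],T[:3,3]
    return R.from_quat(c["orientation"]).as_matrix(), np.array(c["position"])
def K(c): return np.array([[c["fx"],0,c["cx"]],[0,c["fy"],c["cy"]],[0,0,1]])
def cast(c,px,z,st=None):
    Rm,p=campose(c,st)
    u=cv2.undistortPoints(np.array(px,float).reshape(-1,1,2),K(c),np.array(c["dist"])).reshape(-1,2)
    d=np.c_[u[:,0],-u[:,1],-np.ones(len(u))]@Rm.T
    return p+d*((np.reshape(z,(-1,1))-p[2])/d[:,2:])
def down(yaw):  # tool x axis at yaw in world, z down
    return (R.from_euler('z',yaw)*R.from_euler('x',np.pi)).as_quat()
def snap(name,n="wrist"):
    st=bot.observe(); c=read_camera(n); cv2.imwrite(f"pics/{name}.png",c["color"][:,:,::-1])
    np.save(f"pics/{name}.npy",dict(c=c,st=st),allow_pickle=True); return c,st
def load(name): d=np.load(f"pics/{name}.npy",allow_pickle=True).item(); return d["c"],d["st"]
E
python3 - <<'E'
from h import *
c=read_camera("top")
print(cast(c,[(210,222),(204,225),(207,200),(326,190),(318,147),(297,205),(358,195)],[.004,.03,.004,.01,.02,.05,.05]).round(3))
w=read_camera("wrist"); print({k:np.round(v,4).tolist() for k,v in w.items() if k!="color"})
print(R.from_quat(bot.observe()["orientation"]).as_matrix().round(2))
for y in (-1.57,-.78,0,.78,1.57,3.1):
  print(y,[None if (q:=bot.inverse_kinematics(p,down(y))) is None else np.round(q,2) for p in ([.35,.25,.3],[.4,0,.3])])
E
```

```text
[[ 0.482  0.283  0.004]
 [ 0.473  0.288  0.03 ]
 [ 0.53   0.29   0.004]
 [ 0.546  0.03   0.01 ]
 [ 0.639  0.046  0.02 ]
 [ 0.509  0.09   0.05 ]
 [ 0.528 -0.036  0.05 ]]
{'fx': 279.6574, 'fy': 279.6574, 'cx': 320.4594, 'cy': 202.8135, 'dist': [-0.0509, 0.0, 0.0, 0.0, 0.0], 'mount': [[-0.0001, 0.9473, 0.3205, 0.0826], [1.0, 0.0, 0.0001, -0.0007], [0.0, 0.3205, -0.9473, -0.1258], [0.0, 0.0, 0.0, 1.0]]}
[[ 0.93  0.37 -0.  ]
 [ 0.37 -0.93  0.  ]
 [ 0.   -0.   -1.  ]]
-1.57 [array([ 0.46,  0.03,  1.69,  0.  ,  1.43, -2.68]), None]
-0.78 [None, array([-0.17, -0.02,  1.73, -0.  ,  1.43,  2.18])]
0 [array([ 0.46,  0.03,  1.69, -0.  ,  1.43,  2.03]), array([-0.17, -0.02,  1.73, -0.  ,  1.43,  1.4 ])]
0.78 [array([ 0.46,  0.03,  1.69, -0.  ,  1.43,  1.25]), array([-0.17, -0.02,  1.73, -0.  ,  1.43,  0.62])]
1.57 [array([ 0.46,  0.03,  1.69, -0.  ,  1.43,  0.46]), array([-0.17, -0.02,  1.73,  0.  ,  1.43, -0.17])]
3.1 [array([ 0.46,  0.03,  1.69,  0.  ,  1.43, -1.07]), array([-0.17, -0.02,  1.73,  0.  ,  1.43, -1.7 ])]
```

```bash
python3 - <<'E'
from h import *
bot.move_ptp([.53,.03,.2],down(np.pi)); snap("bay")
bot.move_ptp([.475,.285,.15],down(np.pi)); snap("board")
print(bot.observe()["t"])
E
```

```text
3.65
```

View pics/bay.png

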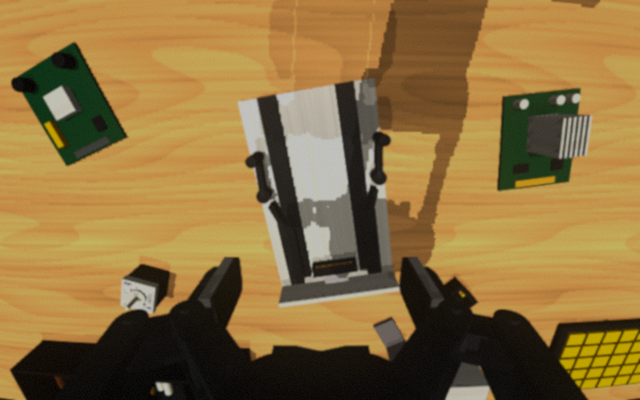

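View pics/board.png

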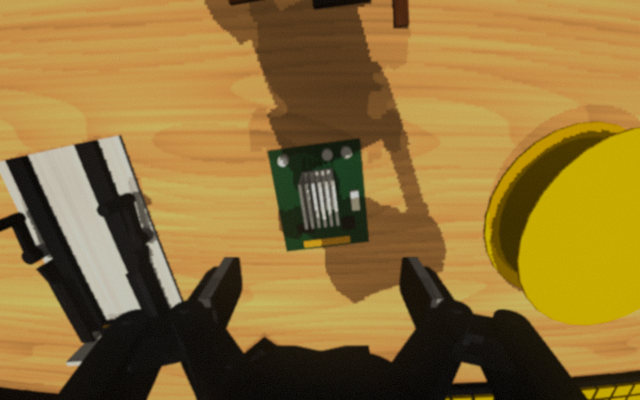

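The bay image shows the two dark ledges from their tops at (268,98) and (346,84) down to y≈280. The pivots are near (264,196) and (378,178), and the posts near (255,160) and (383,140). The board image shows the card with corners near (268,150), (358,140), (368,241) and (288,250), gold edge at the bottom. I'll enlarge the bay and compute the board pose.

```bash
python3 - <<'E'
from h import *
c,s=load("bay"); im=c["color"][70:310,230:410,::-1]
im=np.clip(cv2.resize(im,None,fx=2.5,fy=2.5,interpolation=cv2.INTER_CUBIC)*1.6,0,255).astype(np.uint8)
for i in range(0,180,20): cv2.putText(im,str(230+i),(int(i*2.5),10),0,.35,(0,0,255)); cv2.line(im,(int(i*2.5),12),(int(i*2.5),18),(0,0,255))
for i in range(10,240,20): cv2.putText(im,str(70+i),(0,int(i*2.5)+4),0,.35,(0,0,255))
cv2.imwrite("pics/bayc.png",im)
c,s=load("board"); hsv=cv2.cvtColor(c["color"],cv2.COLOR_RGB2HSV)
roi=np.zeros(hsv.shape[:2],np.uint8); roi[120:270,250:390]=1
m=cv2.inRange(hsv,(40,60,15),(90,255,255))*roi
g=cv2.inRange(hsv,(15,150,120),(35,255,255))*roi; g[:228]=0
cnt=cv2.findContours(m|g,cv2.RETR_EXTERNAL,cv2.CHAIN_APPROX_NONE)[0]; k=cv2.convexHull(max(cnt,key=cv2.contourArea))
P=cast(c,k.reshape(-1,2),.004,s)[:,:2]
r=cv2.minAreaRect((P*1000).astype(np.float32)); print("card",r, cv2.boxPoints(r).round(1).tolist())
h=cv2.inRange(hsv,(0,0,120),(180,60,255))*roi
n,l,st,ce=cv2.connectedComponentsWithStats(h)
print(st.tolist(),ce.round(1).tolist())
im=np.clip(cv2.resize(c["color"][130:260,260:380,::-1],None,fx=5,fy=4.5,interpolation=cv2.INTER_CUBIC)*1.5,0,255).astype(np.uint8);cv2.imwrite("pics/boardc.png",im)
E
```

```text
card ((482.7950439453125, 265.0460205078125), (107.65921020507812, 127.5818099975586), 7.699775695800781) [[420.8999938964844, 321.0], [438.0, 194.60000610351562], [544.7000122070312, 209.0], [527.5999755859375, 335.5]]
[[0, 0, 640, 400, 255143], [345, 155, 6, 3, 16], [277, 157, 9, 10, 62], [321, 171, 3, 5, 14], [327, 170, 3, 4, 11], [315, 172, 3, 4, 11], [324, 181, 8, 35, 155], [330, 181, 8, 32, 131], [311, 183, 8, 36, 130], [317, 182, 9, 39, 152], [306, 185, 1, 3, 3], [306, 189, 3, 6, 13], [350, 191, 9, 19, 141], [308, 196, 2, 5, 8], [302, 203, 1, 1, 1], [309, 205, 1, 1, 1], [303, 209, 1, 1, 1], [337, 219, 1, 1, 1], [305, 220, 1, 1, 1], [331, 221, 1, 2, 2], [318, 222, 1, 1, 1], [306, 225, 1, 1, 1], [312, 224, 1, 1, 1]] [[319.5, 199.5], [347.5, 156.0], [281.1, 162.1], [322.1, 172.9], [327.9, 171.4], [316.1, 173.4], [327.6, 197.8], [333.8, 196.2], [314.7, 199.7], [321.4, 200.5], [306.0, 186.0], [307.1, 191.4], [354.6, 199.4], [308.4, 198.0], [302.0, 203.0], [309.0, 205.0], [303.0, 209.0], [337.0, 219.0], [305.0, 220.0], [331.0, 221.5], [318.0, 222.0], [306.0, 225.0], [312.0, 224.0]]
```

View pics/bayc.png

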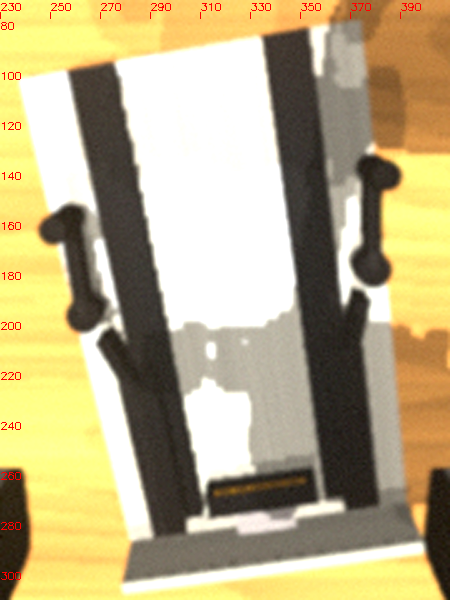

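View pics/boardc.png

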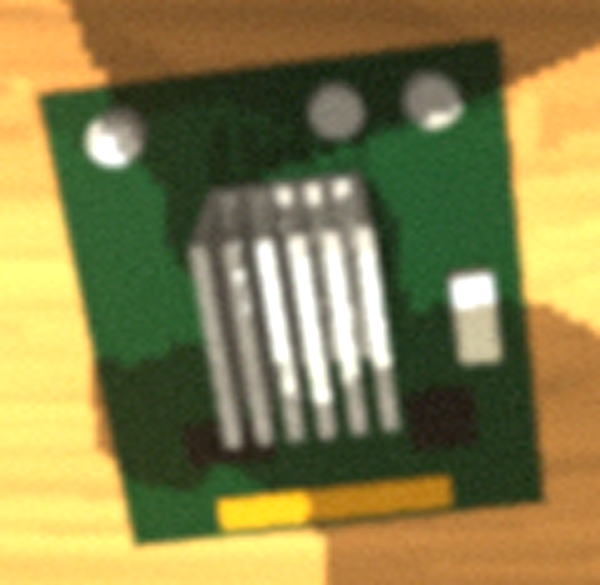

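The bay crop shows the inner ledge edges running (114,62)→(203,513) and (263,37)→(327,500), with the outer front corners at (68,72) and (308,28). The post tops are at about (50,230) and (388,175). The board crop shows card corners (40,95), (498,40), (542,498), (135,545) and sink-top corners (190,245), (372,228), (400,428), (230,450).

```bash
python3 - <<'E'
from h import *
def fit(loc,W):  # rigid 2D, W=R loc+t
    a,b=loc-loc.mean(0),W-W.mean(0)
    th=np.arctan2((a[:,0]*b[:,1]-a[:,1]*b[:,0]).sum(),(a*b).sum())
    Rm=np.array([[np.cos(th),-np.sin(th)],[np.sin(th),np.cos(th)]]); t=W.mean(0)-Rm@loc.mean(0)
    return th,Rm,t,W-(loc@Rm.T+t)
c,s=load("board"); sc=lambda p:np.array(p)/[5,4.5]+[260,130]-.4
card=cast(c,sc([(40,95),(498,40),(542,498),(135,545)]),.004,s)[:,:2]
th,Rm,t,res=fit(np.array([(-.045,-.045),(-.045,.045),(.065,.045),(.065,-.045)]),card)
print("card",th,t,(res*1000).round(1).tolist())
sk=cast(c,sc([(190,245),(372,228),(400,428),(230,450)]),.054,s)[:,:2]
print("sink in card",((sk-t)@Rm*1000).round(1).tolist(), ((sk.mean(0)-t)@Rm*1000).round(1))
c,s=load("bay"); sc=lambda p:np.array(p)/2.5+[230,70]-.3
pts=[(68,72),(114,62),(263,37),(308,28)]
loc=np.array([(-.105,-.052),(-.105,-.032),(-.105,.032),(-.105,.052)])
W=cast(c,sc(pts),.012,s)[:,:2]
a,b=cast(c,sc([(203,513),(327,500)]),.012,s)[:,:2]
il=a-W[1]; ir=b-W[2]; print("edge yaw",np.arctan2(il[1],il[0]),np.arctan2(ir[1],ir[0]),np.linalg.norm(il),np.linalg.norm(ir))
print("dist between inner edges far",np.linalg.norm(a-b))
W=np.r_[W,[a,b]]; loc=np.r_[loc,[(-.105+np.linalg.norm(il),-.032),(-.105+np.linalg.norm(ir),.032)]]
th,Rm,t,res=fit(loc,W); print("bay",th,t,(res*1000).round(1).tolist())
p=cast(c,sc([(50,230),(388,175)]),.052,s)[:,:2]; print("posts in bay",((p-t)@Rm*1000).round(1))
pv=cast(c,sc([(83,314),(372,266)]),.02,s)[:,:2]; print("pivots@20",((pv-t)@Rm*1000).round(1))
# top-camera check of near ledges? connector
print("conn",((cast(c,sc([(208,487),(315,470)]),.03,s)[:,:2]-t)@Rm*1000).round(1))
E
```

```text
card 0.13272712607881484 [0.47021982 0.28341844] [[0.3, 0.7], [0.7, -0.3], [-0.8, -0.7], [-0.1, 0.3]]
sink in card [[-20.3, -14.8], [-19.5, 15.1], [20.2, 15.3], [20.9, -14.4]] [0.3 0.3]
edge yaw 0.15778934120874774 0.16288446062587442 0.22266447916124765 0.22490283331823208
dist between inner edges far 0.06474089552759085
bay 0.16154564137263316 [0.5317646 0.0302549] [[0.3, 0.4], [-0.4, 0.4], [0.2, 0.1], [-0.1, -0.9], [-0.2, -0.4], [0.2, 0.4]]
posts in bay [[-45.4 -63.9]
 [-45.1  70. ]]
pivots@20 [[ -0.7 -67.2]
 [ -1.7  65.8]]
conn [[ 91.9 -24.8]
 [ 91.   27.5]]
```

```bash
cat >> h.py <<'E'
TB=np.array([.53176,.03025]); YB=.1615
def bay(x,y,z): # grip/bay point mm -> TCP world for grasp point at z (mm)
    c,s=np.cos(YB),np.sin(YB); p=np.array([x,y])/1000
    return [*(TB+[c*p[0]-s*p[1],s*p[0]+c*p[1]]),z/1000-.002]
def inbay():
    e=bot.observe()["eef_pos"]; c,s=np.cos(YB),np.sin(YB); d=(np.array(e[:2])-TB)*1000
    return np.round([c*d[0]+s*d[1],-s*d[0]+c*d[1],e[2]*1000+2],1)
E
python3 - <<'E'
from h import *
q=down(np.pi+.1327)
hand.command_gripper(.06,40)
bot.move_ptp([.4702,.2834,.10],q)
print(bot.move_linear([.4702,.2834,.036],.08,stop_force=8))
hand.command_gripper(.0,40); s=bot.observe(); print(s["gripper_width"],s["finger_force"],s["t"],s["eef_pos"])
bot.move_linear([.4702,.2834,.14],.12)
print(bot.observe()["wrist_force"],bot.observe()["gripper_width"])
bot.move_ptp(bay(-56,0,135),down(np.pi+YB)); print(bot.observe()["t"],inbay())
snap("held")
E
```

```text
False
0.029468579913406064 41.484142541885376 5.6667 [0.47067395 0.28356734 0.03663423]
[-0.3363745   0.74260032 -2.58757377] 0.029028221945596185
7.7083 [-55.7   0.7 134.9]
```

View pics/held.png

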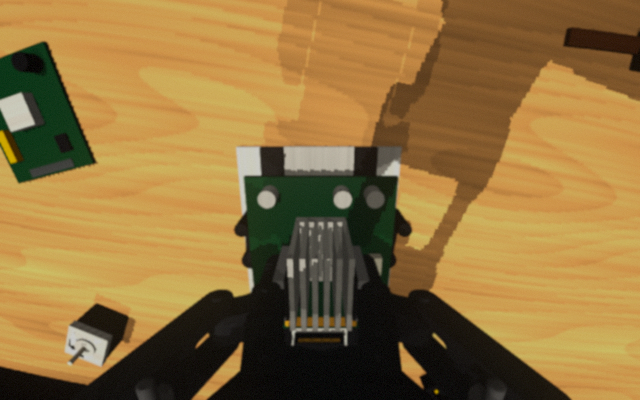

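The board is held level and square to the bay: its tail edge runs along row 177 from column 246 to 400, centred over the two ledges. Next I lower it and slide it in.

```bash
python3 - <<'E'
from h import *
bot.move_linear(bay(-56,0,60),.1)
print(bot.move_linear(bay(-56,0,46),.03,stop_force=4),inbay())
z=inbay()[2]
bot.move_linear(bay(-56,0,z+.5),.03); print(bot.observe()["wrist_force"])
r=bot.move_linear(bay(30,0,z+.5),.05,stop_force=6); print(r,inbay(),bot.observe()["wrist_force"])
if not r: print(bot.move_linear(bay(43,0,z+.5),.02,stop_force=5),inbay(),bot.observe()["wrist_force"])
print(bot.observe()["t"],bot.observe()["gripper_width"])
E
```

```text
True [-55.4  -0.2  50.3]
[-0.13778145  0.46597202 -2.07925656]
False [29.6  0.  50.8] [-0.44425296 -0.36307944 -2.70232   ]
True [37.3  0.  50.4] [-0.32986138 -0.63644173  4.20183783]
11.65 0.029438166888332847
```

```bash
python3 - <<'E'
from h import *
print(bot.observe()["wrist_force"],inbay())
print(bot.move_linear(bay(41,0,50.6),.015,stop_force=5),inbay(),bot.observe()["wrist_force"])
snap("in")
E
```

```text
[-0.32986138 -0.63644173  4.20183783] [37.3  0.  50.4]
True [37.5  0.  50.7] [-1.51117694  0.09213031  3.22271107]
```

View pics/in.png

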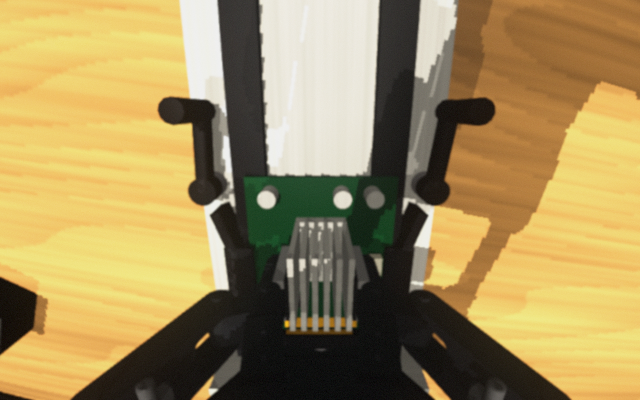

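The card is in the guides, up against the connector. Its tail edge runs along row 177, columns 245 to 398, and the post tops are at about (172,110) and (481,110). Next I release the board, back off and swing the levers.

```bash
cat > lev.py <<'E'
from h import *
def pose(side,th,D,z=53):
    d=np.array([np.cos(th),-np.sin(th)*side]); r=np.array([-np.sin(th),-np.cos(th)*side])
    p=np.array([0,66*side])+44*r-D*d
    return bay(p[0],p[1],z), down(YB+(np.pi-th if side>0 else th))
def swing(side,th0,th1):
    p,q=pose(side,th0,28,130); bot.move_ptp(p,q)
    p,q=pose(side,th0,28); print("down",bot.move_linear(p,.12,stop_force=6),inbay())
    for th in np.append(np.arange(th0,th1,-.2),th1):
        p,q=pose(side,th,17)
        if bot.move_linear(p,.07,orientation=q,stop_force=15): print("stopped",th,bot.observe()["wrist_force"]); break
    print("end",inbay(),bot.observe()["wrist_force"])
    p,q=pose(side,th,24); bot.move_linear(p,.08)
    p[2]=.128; bot.move_linear(p,.15)
E
python3 - <<'E'
from h import *
c,s=load("in"); p=cast(c,[(172,110),(481,110)],.052,s)[:,:2]-TB
p=p@np.array([[np.cos(YB),-np.sin(YB)],[np.sin(YB),np.cos(YB)]])*1000; print("posts",p.round(1))
thL=np.arctan2(-p[1,0],66-p[1,1]); thR=np.arctan2(-p[0,0],66+p[0,1]); print(thL,thR)
hand.command_gripper(.05); bot.move_linear(bay(37.5,0,132),.15)
hand.command_gripper(0,30)
from lev import swing
swing(1,thL,.5); print(bot.observe()["t"])
swing(-1,thR,.5); print(bot.observe()["t"])
bot.move_ptp(bay(-70,0,130),down(np.pi+YB)); snap("lv")
E
```

```text
posts [[-45.  -62.6]
 [-45.2  69.2]]
1.6415037259989445 1.495311244964466
down False [-41.3  96.9  53.4]
end [-36.1  35.7  53. ] [ 0.00793041  0.31064781 -0.01417876]
19.1583
down False [-45.5 -90.5  53.4]
end [-36.1 -35.6  53. ] [ 0.3996962   0.27346953 -0.7023504 ]
23.775
```

View pics/lv.png

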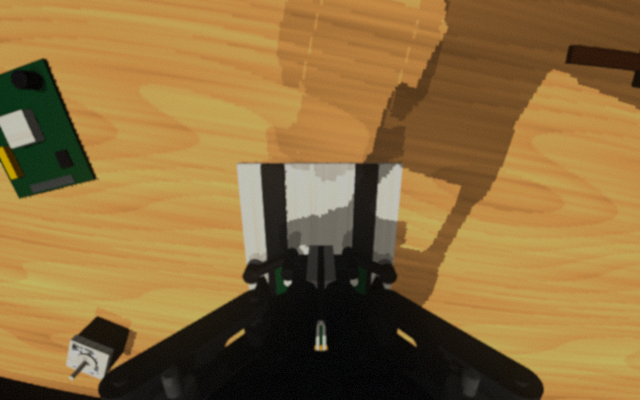

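Both arms now stand symmetrically at about 0.5 rad, with pivots near (253,272) and (388,272). I'll push both posts home together with the fingers 36 mm apart.

```bash
python3 - <<'E'
from h import *
hand.command_gripper(.036,30)
bot.move_linear(bay(-52,0,130),.1)
print(bot.move_linear(bay(-52,0,51),.12,stop_force=6),bot.observe()["gripper_width"])
for x,f in ((-30,25),(-24,25),(-20,30),(-17,30),(-14,30)):
    r=bot.move_linear(bay(x,0,51),.03,stop_force=f); print(r,inbay(),bot.observe()["wrist_force"].round(1))
    if r: break
bot.move_linear(bay(-40,0,51),.08); bot.move_linear(bay(-40,0,130),.15)
bot.move_ptp(bay(-30,0,260),down(np.pi+YB)); snap("fin"); print(bot.observe()["t"])
c,s=load("fin"); im=c["color"][130:330,200:440,::-1]
cv2.imwrite("pics/finc.png",np.clip(cv2.resize(im,None,fx=3,fy=3,interpolation=cv2.INTER_CUBIC)*1.5,0,255).astype(np.uint8))
E
```

```text
False 0.03601145495670296
False [-36.   -0.4  50.5] [-10.7  -5.9   9. ]
False [-31.5   0.6  49.5] [-12.3  -5.5   3.4]
False [-26.3   0.6  49.1] [-8.8 -3.8 -0.6]
False [-22.5   0.4  49.1] [-7.8 -2.9 -2.3]
False [-20.9   0.7  49. ] [-10.1  -3.5  -0.6]
31.4
```

View pics/finc.png

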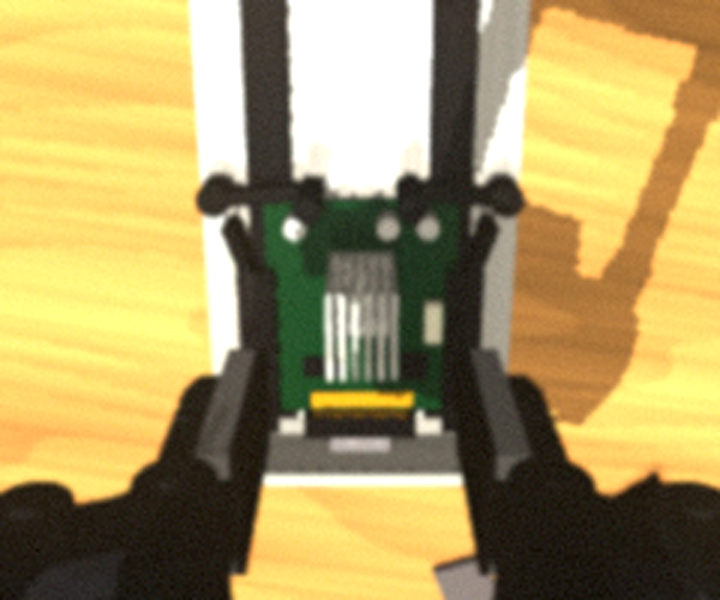

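The crop shows the arms almost straight across, from pivots (217,195) and (503,195) to posts (313,187) and (410,187). That is still about 0.08 rad open, because the arm yielded under load. I'll push further, guarded by force.

```bash
python3 - <<'E'
from h import *
bot.move_ptp(bay(-42,0,130),down(np.pi+YB))
bot.move_linear(bay(-42,0,51),.12,stop_force=6)
for x in (-20,-14,-11,-8,-5,-2,1,4,7):
    r=bot.move_linear(bay(x,0,51),.03,stop_force=24); f=bot.observe()["wrist_force"]; print(x,r,inbay(),f.round(1))
    if r or np.linalg.norm(f)>26: break
bot.pause(.3); print(inbay(),bot.observe()["wrist_force"].round(1))
bot.move_linear(bay(-40,0,51),.08); bot.move_linear(bay(-40,0,130),.15)
bot.move_ptp(bay(-30,0,260),down(np.pi+YB)); snap("fin2"); print(bot.observe()["t"])
c,s=load("fin2"); im=c["color"][160:290,240:400,::-1]
cv2.imwrite("pics/fin2c.png",np.clip(cv2.resize(im,None,fx=4.5,fy=4.5,interpolation=cv2.INTER_CUBIC)*1.7,0,255).astype(np.uint8))
E
```

```text
-20 False [-21.2   0.1  50.7] [-4.4 -1.2  1.1]
-14 False [-19.2   0.4  50.2] [-10.6  -4.4   6.7]
-11 False [-18.    0.5  50.1] [-13.7  -4.4   9.3]
-8 False [-17.8   0.7  49.8] [-17.7  -6.2  11.4]
-5 False [-17.5   0.7  49.8] [-22.6  -7.7  16.9]
[-17.5   0.7  49.8] [-22.6  -7.4  16.3]
36.9667
```

View pics/fin2c.png

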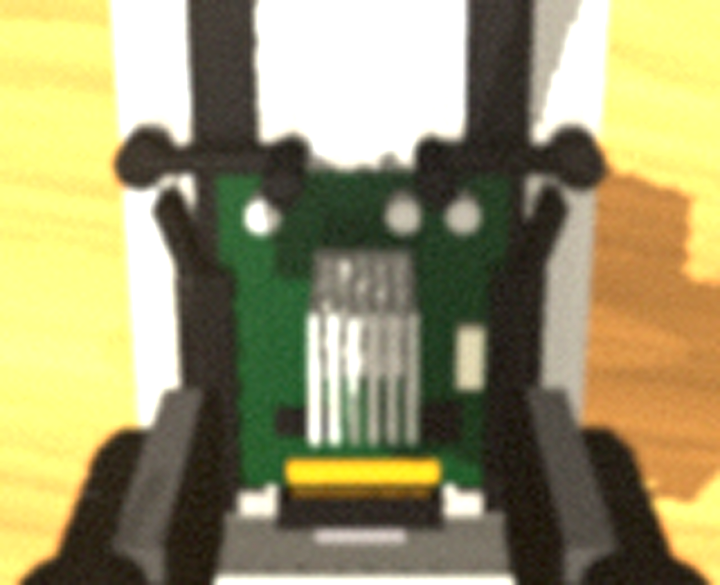

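The tool stalled at x = -17.5 mm, exactly post contact at 0 rad, while the force rose, so the levers are at their stops. The arms are straight across along row 157. I'll check the seating numerically from the sink top, corners (306,312), (420,312), (415,445), (312,445), and the card tail.

```bash
python3 - <<'E'
from h import *
Rb=np.array([[np.cos(YB),-np.sin(YB)],[np.sin(YB),np.cos(YB)]])
def f(n,pts,z,o,k):
    c,s=load(n); print(n,((cast(c,np.array(pts)/k+o-.4,z,s)[:,:2]-TB)@Rb*1000).round(1).tolist())
f("fin2",[(306,312),(420,312),(415,445),(312,445)],.066,[240,160],4.5)
f("fin",[(324,292),(400,292),(397,382),(327,382)],.066,[200,130],3)
f("fin2",[(360,172)],.016,[240,160],4.5)
f("fin2",[(283,187),(437,187)],.045,[240,160],4.5)
f("fin2",[(146,157),(578,157)],.025,[240,160],4.5)
E
```

```text
fin2 [[28.2, -15.1], [28.2, 16.2], [69.6, 15.4], [69.6, -14.0]]
fin [[25.5, -15.0], [25.5, 16.2], [67.4, 15.5], [67.4, -14.4]]
fin2 [[3.7, -0.3]]
fin2 [[-1.1, -22.1], [-1.1, 21.5]]
fin2 [[-3.9, -64.0], [-3.9, 64.6]]
```

```bash
python3 -c "
from rig import ticket
print(ticket.hand_in())"
```

```text
the job is handed in; nothing more can be done
None
```

The driver board is in the bay against the connector with both ejector levers pushed to their stops; the last picture puts it about 1 mm from nominal seat, within camera error, and I handed the job in at about 37 s.

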